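# Shim the rocking vial warmer

### The job

The vial warmer rocks because one foot, a bare steel stud, has lost its rubber cap and hangs clear of the worktop. With the fingertips push the orange wedge shim along the worktop, thin edge first, under that foot until it is snug and carries the foot, then press down firmly on the warmer's top at the corner above that foot to check that it no longer rocks, and leave the shim in place. Do not lift or carry the shim or shove the warmer out of its place, and leave the bottle, the vial and the syringe tray as they stand.

Things in the scene. Friction and masses are not known exactly. Their poses are not given: they have to be found in the camera images.
- warmer: Loose vial warmer, 2 to 3 kg: pale box 200 mm (x) by 170 mm (y), top at 88 mm; on top an aluminium block with vials (caps to 120 mm) and, along its -x edge, a dark control strip. Air vents on its +x face. Origin on the worktop below its middle, z up. Three rubber feet 16 mm high; the fourth, at x 86, y 71 mm, is a bare stud. Underside 16 mm up. 3 N on the bare corner rocks it 3 degrees.
- bare_foot (a point): Lowest point of the bare domed steel stud (18 mm across, brass ring round it), 6 mm above the worktop while the warmer stands level, 14 mm in from the housing's edges at the corner of the warmer's +x and +y sides. Same axes as the warmer.
- corner_top (a point): Point on the warmer's flat top, 88 mm above the worktop, straight above the bare foot: the place to press for the rocking check. Same axes as the warmer.
- shim: Loose orange plastic wedge, 60 g, 100 mm (x) by 40 mm (y), flat on the worktop. Origin mid-underside. +x end: thin edge, 2 mm; -x end: upright flat face, 18 mm high; even slope, 6 mm thick 25 mm from the thin edge. Starts on the warmer's +y side, thin edge roughly to the bare foot. Slides at under 1 N; once it meets the stud the push climbs to 4 to 10 N as it takes load; stays wedged when let go.
- saline_bottle: Loose clear plastic bottle with a blue cap, 50 mm across, 125 mm high; origin at the centre of its underside. Bystander: not to be disturbed.
- drug_vial: Loose small amber vial with a red cap, 28 mm across, 48 mm high; origin at the centre of its underside. Bystander: not to be disturbed.
- syringe_tray: Loose clear blister tray 150 mm (its x) by 46 mm by about 21 mm high with a blue syringe lying in it; origin at the centre of its underside. Bystander: not to be disturbed.
There are look-alikes about, which are no part of the job. Of the things that look like the shim, the middle-sized one is meant.

How it is judged:
On the way, in this order (a step that is already met when the one before it is completed fails the run):
1. the shim lies under the bare foot and carries load, the warmer still level (contact force between shim and warmer above 0.7 N and x of bare_foot in the frame of shim between 0.005 and 0.042 m and y of bare_foot in the frame of shim between -0.019 and 0.019 m and angle between warmer's own z axis and vertical below 0.012 rad), for 0.3 s.
2. the corner above the bare foot is pressed down by the fingers and the warmer does not rock (contact force between the fingers and warmer above 4 N and horizontal distance between the grasp point and corner_top below 0.045 m and height (world z) of the grasp point above 0.08 m and angle between warmer's own z axis and vertical below 0.012 rad), for 0.2 s.
At the end, for the whole second after the job is handed in: Shim flat on the worktop, bare foot on its slope (5 to 42 mm ahead of its middle, within 19 mm of its midline), carrying at least 0.7 N at rest; warmer level within 0.7 degrees and within 15 mm of its start; bystanders within 20 mm of theirs (all of step 1 and angle between shim's own z axis and vertical below 0.03 rad and height (world z) of shim below 0.003 m and distance of warmer from where it was at the start of the episode below 0.015 m and linear speed of each of warmer, shim below 0.01 m/s and distance of each of saline_bottle, drug_vial, syringe_tray from where it was at the start of the episode below 0.02 m); the robot touches nothing.
It fails at once if the shim is lifted or carried (height (world z) of shim above 0.012 m or angle between shim's own z axis and vertical above 0.25 rad).
It fails at once if the warmer is shoved about, lifted or tipped (distance of warmer from where it was at the start of the episode above 0.02 m or angle between warmer's own z axis and vertical above 0.1 rad).
It fails at once if a bystander is knocked over or pushed away (distance of any of saline_bottle, drug_vial, syringe_tray from where it was at the start of the episode above 0.03 m or angle between any of saline_bottle, drug_vial's own z axis and vertical above 0.5 rad).
It also fails if it takes over 54 s, if anything falls off the work surface, if the arm or the gripper's body presses on something with over 40 N, if the wrist force passes 120 N, or if a joint passes its speed limit or range.

### The arm

A 6-joint arm with a two-finger parallel gripper is mounted at the origin on the work surface. World frame = base frame: x ahead of the robot, y to its left, z up, the work surface at z = 0. Lengths are in m, angles in rad, forces in N, time in s.
With the tool pointing down it reaches from about 0.35 to 0.975 m from the base axis. Payload 4.9 kg.
Tool frame: the origin (TCP) lies at the very end of the fingers, on their centre line; the grasp point (between the pads) lies manip.grip_point_offset behind it (manip.grip_point_offset is the distance from the TCP to the grasp point, in m); z points along the fingers, y is the line along which they close (so a half turn about z gives the same grasp; the last joint's range is limited). The gripper opens to 85 mm and grips with 20 to 120 N. Pads are 22 mm wide; open, the fingers measure 114 mm over their backs; the gripper's body (76 mm by 85 mm) begins 54 mm behind the grasp point. The pads swing forward as they close: fully open they stand 13 mm farther back than shut.
Start: joints at [1.081, 0.053, 1.613, -0, 1.476, -0.119], TCP at [0.226, 0.583, 0.231] pointing down, gripper open.
Joint ranges: [-3.01, 3.01], [-1.01, 2.22], [0.06, 2.58], [-1.02, 4.17], [0.09, 2.62], [-3.14, 3.14]. Speed limits (rad/s): [2.57, 2.57, 3.14, 3.14, 3.14, 3.14].

### API

Orientations are given as a unit quaternion [w, x, y, z].
In Python, from plant import manip gives the robot as it stands.
- The arm moves only by the shell command python3 -m crank 'ROWS' [OPENING]. ROWS is JSON, a list of rows, each an object of numbers: "x", "y", "z": the shift along the tool's x, y, z in cm; "turn": the turn about the tool's z in rad. In form: [{"x": .., "y": .., "z": .., "turn": ..}, ...]. A call has 1 to 5 rows; each row shifts and turns the commanded pose from where the row before left it, along the tool's axes as they then stand; what a row does not reach is not made up. A row lasts 1/10 s, in which the tool goes at most 50 mm and 8.59 degrees, less where a joint would pass 70% of its speed; a pose out of reach is approached as far as the arm can. A call with a gripper value outside its range is refused whole. OPENING is the opening in per cent of the stroke, from 0 (shut) to 100 (fully open), set as the call begins (- or left out, the last holds). The fingers move at their own pace and stop on an object; the grip force is fixed at half the most. Time passes only in rows, so rows that do not move let the fingers close. It gives the time, the measured TCP pose, the force, the opening and the grip force at its end, in the units of the state.
- manip.state(): the state, without advancing time (a new reading comes with each control period).
- manip.grab_frame(name): name is "side" or "top"; returns (picture, depth): 400x640x3 uint8, red, green, blue; 400x640 float32, m along the optical axis (not along the pixel's ray), 0 where there is no reading.
- manip.camera_model(name): a dict with "mtx" (3x3 intrinsics, pixels), "k1" (the pictures are not rectified: a ray, as slopes to the right and down, at radius r is drawn at 1 + k1 r^2 times it, then the intrinsics apply), "world_to_cam" (4x4, takes a point from world to camera coordinates). Camera axes: x right, y down, z forward; pixel columns grow to the right and rows downward; lengths in m; the calibration is good to about 2 mm. A picture is of the moment at which its call begins. camera_model takes no time and is no camera call.
- manip.job_done(): hands the job in; it is judged then, once.
The state is a dict: "time": time; "joint_pos": joint angles; "joint_vel": joint speeds; "joint_efforts": joint torques, N m; "tool_pos": TCP position; "tool_rot": TCP orientation; "contact_force": force on the tool from outside, world axes, zero at the start; "ft_torque": the same for the moment, N m; "gripper_width": opening from 0.0 (shut) to 1.0 (fully open); "grasp_force": force on a finger pad.
Only numpy, scipy, OpenCV 4.12 (cv2) and the standard library are available. Lean on these libraries where they do the work, as an engineer would, in place of code of your own. Each camera call takes 0.05 s, during which the arm holds its last target. There are 200 camera calls.

## Working session

There is one attempt and no reset: what is moved stays moved. The work goes in short steps, Python scripts to look and compute and a shell command to move; the robot and the scene stay as the last step left them, time stands still between calls to the robot, and variables do not carry over. Pictures are saved under pics/ and viewed, at most 10 in all, crops included, and the job is handed in when it is done.

```bash
mkdir -p pics; cat > h.py <<'E'
import numpy as np, cv2
from plant import manip
def grab(n):
    p,d=manip.grab_frame(n); return p,d
def ray(n,u,v):
    c=manip.camera_model(n); M=np.array(c["mtx"]); T=np.array(c["world_to_cam"])
    xd=np.array([(u-M[0,2])/M[0,0],(v-M[1,2])/M[1,1]]); x=xd.copy()
    for _ in range(20): x=xd/(1+c["k1"]*(x@x))
    R=T[:3,:3]; return -R.T@T[:3,3], R.T@np.array([x[0],x[1],1.])
def plane(n,u,v,z):
    o,d=ray(n,u,v); return o+d*(z-o[2])/d[2]
def depthpt(n,u,v,D):
    o,d=ray(n,u,v); return o+d*D[int(v),int(u)]
E
python3 - <<'E'
from h import *
for n in("top","side"):
    p,d=grab(n); np.savez(f"pics/{n}0.npz",p=p,d=d)
    cv2.imwrite(f"pics/{n}0.png",p[:,:,::-1])
    hsv=cv2.cvtColor(p,cv2.COLOR_RGB2HSV)
    m=cv2.inRange(hsv,(5,120,90),(22,255,255))
    k,l,s,c=cv2.connectedComponentsWithStats(m)
    for i in range(1,k):
        if s[i,4]>40: print(n,s[i],c[i].round(),depthpt(n,*c[i],d).round(3))
s=manip.state();print(s["tool_pos"],s["tool_rot"],manip.grip_point_offset,s["time"])
E
```

```text
top [219 148  26  31 395] [232. 163.] [0.659 0.17  0.012]
top [227 203  51  26 938] [252. 215.] [0.548 0.121 0.013]
top [ 170  247   46   72 1783] [192. 283.] [0.407 0.234 0.014]
side [ 375    5   47   47 1979] [399.  28.] [ 0.546 -1.298  0.278]
side [280 264  43  38 857] [300. 282.] [0.546 0.138 0.013]
side [360 266  13  10  89] [366. 271.] [0.439 0.091 0.024]
side [215 278  36  23 444] [234. 288.] [0.652 0.179 0.009]
side [ 322  314   96   50 3016] [371. 340.] [0.404 0.241 0.013]
[0.22620647 0.5820084  0.23014774] [-2.88631297e-04  1.84350211e-01  9.82860157e-01 -9.10337792e-04] 0.0187 0.1
```

View pics/top0.png

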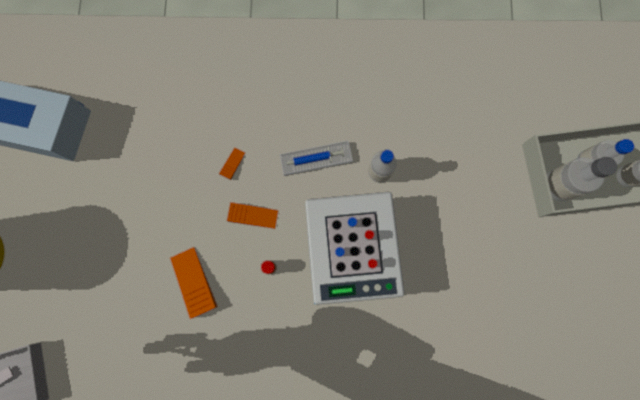

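View pics/side0.png

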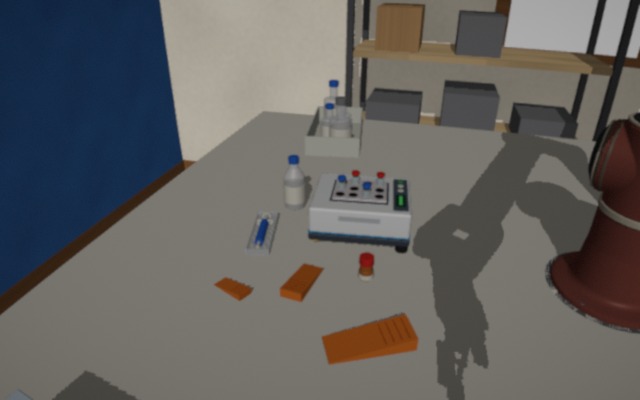

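Candidates in the top view: small wedge (232,163), middle wedge (252,215) and large wedge (192,283). I choose the middle one at (252,215). Its ridged thick end faces away from the warmer and its thin edge faces the upper-left corner (≈(315,205)), which is the warmer's +x,+y corner. The red-capped vial is at (268,267), the bottle at (382,165) and the tray at (317,158).

```bash
python3 - <<'E'
from h import *
z=np.load("pics/top0.npz");p,d=z["p"],z["d"]
hsv=cv2.cvtColor(p,cv2.COLOR_RGB2HSV)
m=cv2.inRange(hsv,(5,120,90),(22,255,255))
k,l,s,c=cv2.connectedComponentsWithStats(m)
for i in range(1,k):
    if s[i,4]>300:
        vv,uu=np.nonzero(l==i)
        P=np.array([depthpt("top",u,v,d) for u,v in zip(uu,vv)])
        r=cv2.minAreaRect(P[:,:2].astype(np.float32)); print("orange",c[i].round(),np.round(r[0],4),np.round(r[1],4),r[2]); 
        print(" box",cv2.boxPoints(r).round(4).tolist(), "med z",np.median(P[:,2]).round(4))
        if 230<c[i][0]<270 and 200<c[i][1]<230:
            for q in cv2.boxPoints(cv2.minAreaRect(np.c_[uu,vv].astype(np.float32))):
                print(" pix",q.round(1),plane("top",*q,0.002).round(4)[:2],plane("top",*q,0.018).round(4)[:2])
            A=np.c_[P[:,:2],np.ones(len(P))]; print(" slope",np.linalg.lstsq(A,P[:,2],rcond=None)[0].round(4))
vv,uu=np.mgrid[180:315,295:415]; vv=vv.ravel();uu=uu.ravel()
P=np.array([depthpt("top",u,v,d) for u,v in zip(uu,vv)])
ok=(P[:,2]>.078)&(P[:,2]<.098)
mm=np.zeros(p.shape[:2],np.uint8);mm[vv[ok],uu[ok]]=1
cs=max(cv2.findContours(mm,0,2)[0],key=cv2.contourArea)[:,0,:]
Q=np.array([plane("top",u,v,.088)[:2] for u,v in cs],np.float32)
r=cv2.minAreaRect(Q);print("warmer",r,cv2.boxPoints(r).round(4).tolist(), np.median(P[ok,2]))
cv2.imwrite("pics/c1.png",cv2.resize(p[140:310,210:410,::-1],None,fx=4,fy=3.5,interpolation=2)[:595])
E
```

```text
orange [232. 163.] [0.5608 0.0625] [0.3405 0.0696] 47.391658782958984
 box [[0.41990000009536743, -0.03920000046491623], [0.47110000252723694, -0.08640000224113464], [0.70169997215271, 0.16419999301433563], [0.6503999829292297, 0.21140000224113464]] med z 0.0078
orange [252. 215.] [0.512 0.055] [0.2537 0.0713] 61.35431671142578
 box [[0.41990000009536743, -0.03920000046491623], [0.48249998688697815, -0.07339999824762344], [0.6040999889373779, 0.14920000731945038], [0.5414999723434448, 0.1834000051021576]] med z 0.0109
 pix [226.4 220.8] [0.5362 0.1764] [0.5341 0.1725]
 pix [229.4 201.6] [0.5772 0.1726] [0.5744 0.1688]
 pix [277.8 209.2] [0.563  0.0695] [0.5604 0.0675]
 pix [274.7 228.4] [0.5222 0.0741] [0.5204 0.0721]
 slope [-2.0711 -0.1493  1.1666]Traceback (most recent call last):
  File "<stdin>", line 9, in <module>
  File "h.py", line 13, in depthpt
    o,d=ray(n,u,v); return o+d*D[int(v),int(u)]
        ~~~^^^^^^^
  File "h.py", line 6, in ray
    c=manip.camera_model(n); M=np.array(c["mtx"]); T=np.array(c["world_to_cam"])
ValueError: time passes only in moves, steps and waits
```

```bash
cat > h.py <<'E'
import numpy as np, cv2
from plant import manip
_C={}
def rays(n,uv):
    if n not in _C: _C[n]=manip.camera_model(n)
    c=_C[n]; M=np.array(c["mtx"]); T=np.array(c["world_to_cam"])
    uv=np.atleast_2d(uv).astype(float)
    xd=(uv-[M[0,2],M[1,2]])/[M[0,0],M[1,1]]; x=xd
    for _ in range(20): x=xd/(1+c["k1"]*(x**2).sum(1,keepdims=True))
    R=T[:3,:3]; return -R.T@T[:3,3], np.c_[x,np.ones(len(x))]@R
def plane(n,uv,z):
    o,d=rays(n,uv); return o+d*((z-o[2])/d[:,2])[:,None]
def dpts(n,uv,D):
    o,d=rays(n,uv); uv=np.atleast_2d(uv).astype(int); return o+d*D[uv[:,1],uv[:,0]][:,None]
def orange(p):
    return cv2.inRange(cv2.cvtColor(p,cv2.COLOR_RGB2HSV),(5,120,90),(22,255,255))
E
python3 - <<'E'
from h import *
z=np.load("pics/top0.npz");p,d=z["p"],z["d"]
k,l,s,c=cv2.connectedComponentsWithStats(orange(p))
for i in range(1,k):
    if s[i,4]>300:
        vv,uu=np.nonzero((l==i)&(d>0)); P=dpts("top",np.c_[uu,vv],d)
        P=P[(P[:,2]>-.01)&(P[:,2]<.05)]
        r=cv2.minAreaRect(P[:,:2].astype(np.float32)); print("orange",c[i].round(),np.round(r[0],4),np.round(r[1],4),round(r[2],1))
        A=np.c_[P[:,:2],np.ones(len(P))]; print(" slope",np.linalg.lstsq(A,P[:,2],rcond=None)[0].round(4))
vv,uu=np.mgrid[180:315,295:415]; uv=np.c_[uu.ravel(),vv.ravel()]
P=dpts("top",uv,d); ok=(P[:,2]>.080)&(P[:,2]<.098)
mm=np.zeros(p.shape[:2],np.uint8);mm[uv[ok,1],uv[ok,0]]=1
cs=max(cv2.findContours(mm,0,2)[0],key=cv2.contourArea)[:,0,:]
r=cv2.minAreaRect(plane("top",cs,.088)[:,:2].astype(np.float32));b=cv2.boxPoints(r);print("warmer",r,b.round(4).tolist(),np.median(P[ok,2]))
cv2.imwrite("pics/c1.png",cv2.resize(p[140:310,210:410,::-1],None,fx=4,fy=3.5,interpolation=2)[:595])
E
```

```text
orange [232. 163.] [0.6615 0.1709] [0.0281 0.0677] 66.2
 slope [-0.1388  0.0637  0.0887]
orange [252. 215.] [0.5487 0.121 ] [0.0994 0.0401] 82.8
 slope [ 0.0398  0.1567 -0.0299]
orange [192. 283.] [0.4096 0.2355] [0.1338 0.0552] 25.8
 slope [-0.1395 -0.0632  0.0862]
warmer ((0.48228856921195984, -0.08541153371334076), (0.19646699726581573, 0.16656313836574554), 6.557490348815918) [[0.3752000033855438, -0.013899999670684338], [0.39419999718666077, -0.1793999969959259], [0.5893999934196472, -0.15690000355243683], [0.5703999996185303, 0.008500000461935997]] 0.08941328062019693
```

View pics/c1.png

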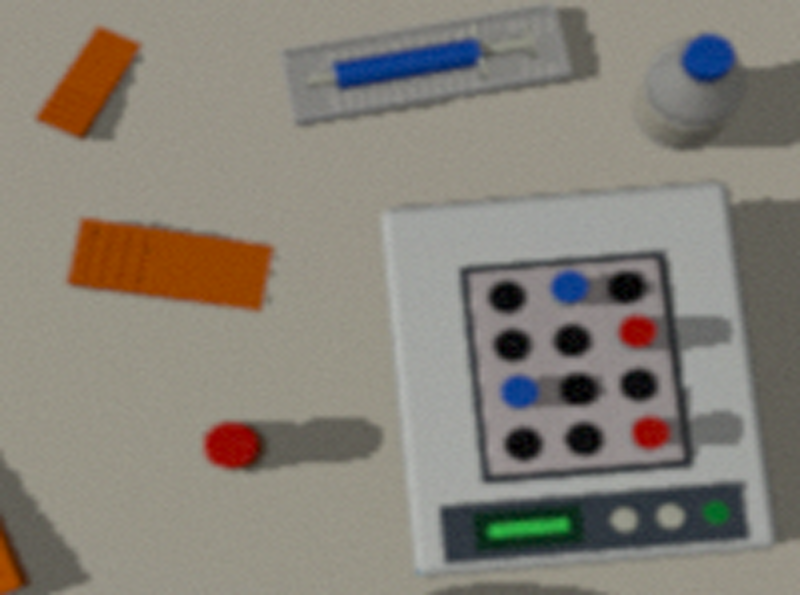

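The crop confirms the middle wedge (99×40 mm measured). Its ridges are on the left and its thin edge, at crop (268,275), points at the warmer's upper-left corner at crop (385,210). Now I turn the tool and part-close the fingers.

```bash
python3 -m crank '[{"turn":0.147},{"turn":0.147},{"turn":0.147},{"turn":0.147},{"turn":0.147}]' 10; python3 -m crank '[{"turn":0.147},{"turn":0.147},{"turn":0.147},{"turn":0.147},{"turn":0}]'
cat >> h.py <<'E'
from scipy.spatial.transform import Rotation as Rn
def pose():
    s=manip.state(); q=s["tool_rot"]; R=Rn.from_quat([q[1],q[2],q[3],q[0]]).as_matrix()
    return s,np.array(s["tool_pos"]),R
def togo(P,yaw=None):
    s,t,R=pose(); yx=np.degrees(np.arctan2(R[1,0],R[0,0]))
    print("t",s["time"],"tcp",t.round(4),"yaw",yx.round(2),"F",np.round(s["contact_force"],2),"w",round(s["gripper_width"],3))
    print("tool cm",(R.T@(np.array(P)-t)*100).round(2), "turn" ,None if yaw is None else np.radians(-(yaw-yx)).round(4))
E
python3 -c "
from h import *
togo([.5595,.206,.10],82.8)"
```

```text
t 0.1 tcp [0.2262 0.582  0.2301] yaw 158.75 F [-0.17  0.26  0.06] w 0.995
tool cm [-44.69 -22.94  13.05] turn 1.3256schema error: expected keys x, y, z, turn
schema error: expected keys x, y, z, turn
```

All four keys are required.

```bash
python3 -m crank '[{"x":0,"y":0,"z":0,"turn":0.147},{"x":0,"y":0,"z":0,"turn":0.147},{"x":0,"y":0,"z":0,"turn":0.147},{"x":0,"y":0,"z":0,"turn":0.147},{"x":0,"y":0,"z":0,"turn":0.147}]' 10; python3 -m crank '[{"x":0,"y":0,"z":0,"turn":0.147},{"x":0,"y":0,"z":0,"turn":0.147},{"x":0,"y":0,"z":0,"turn":0.147},{"x":0,"y":0,"z":0,"turn":0.147},{"x":0,"y":0,"z":0,"turn":0}]'
python3 -c "
from h import *
togo([.5595,.206,.10],82.8)"
```

```text
time: 0.6
tool_pos: [0.2263, 0.5822, 0.2305]
tool_rot: [0.0, 0.528, 0.849, -0.001]
contact_force: [-0.0, 0.1, 0.2]
gripper_width: 0.144
grasp_force: 0.0
time: 1.1
tool_pos: [0.2263, 0.5822, 0.2306]
tool_rot: [0.0, 0.749, 0.662, -0.001]
contact_force: [0.3, -1.0, -0.2]
gripper_width: 0.099
grasp_force: 0.0
t 1.1 tcp [0.2263 0.5822 0.2306] yaw 82.97 F [ 0.34 -1.05 -0.17] w 0.099
tool cm [-33.25  37.68  13.08] turn 0.003
```

```bash
python3 -m crank '[{"x":-3,"y":3.4,"z":0,"turn":0},{"x":-3,"y":3.4,"z":0,"turn":0},{"x":-3,"y":3.4,"z":0,"turn":0},{"x":-3,"y":3.4,"z":0,"turn":0},{"x":-3,"y":3.4,"z":0,"turn":0}]' >/dev/null; python3 -m crank '[{"x":-3,"y":3.4,"z":0,"turn":0},{"x":-3,"y":3.4,"z":0,"turn":0},{"x":-3,"y":3.4,"z":0,"turn":0},{"x":-3,"y":3.4,"z":0,"turn":0},{"x":-3,"y":3.4,"z":0,"turn":0}]' >/dev/null;  python3 -m crank '[{"x":-2,"y":2.4,"z":3,"turn":0},{"x":-1.2,"y":1.3,"z":3,"turn":0},{"x":0,"y":0,"z":3,"turn":0},{"x":0,"y":0,"z":3,"turn":0},{"x":0,"y":0,"z":0,"turn":0}]'
python3 - <<'E'
from h import *
togo([.5595,.206,.004],82.8)
p,d=manip.grab_frame("side"); cv2.imwrite("pics/s2.png",cv2.resize(p[170:320,180:430,::-1],None,fx=3.2,fy=3.2))
E
```

```text
time: 2.6
tool_pos: [0.5561, 0.2055, 0.1055]
tool_rot: [-0.003, 0.748, 0.663, -0.005]
contact_force: [-0.7, -0.9, -0.1]
gripper_width: 0.102
grasp_force: 0.0
t 2.6 tcp [0.5561 0.2055 0.1055] yaw 83.08 F [-0.72 -0.88 -0.1 ] w 0.102
tool cm [ 0.12  0.43 10.14] turn 0.0049
```

View pics/s2.png

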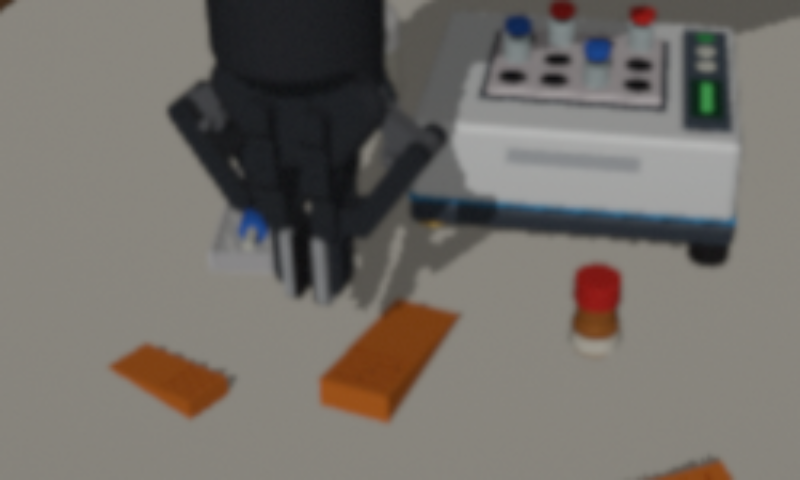

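The fingers hang about 10 cm up, just beyond the shim's thick face (crop (355,395)). The brass ring of the bare foot shows at crop (433,224). Now I descend behind the face.

```bash
python3 -m crank '[{"x":0.1,"y":0.4,"z":3,"turn":0.005},{"x":0,"y":0,"z":3,"turn":0},{"x":0,"y":0,"z":2.5,"turn":0},{"x":0,"y":0,"z":1,"turn":0},{"x":0,"y":0,"z":0,"turn":0}]'; python3 -m crank '[{"x":0,"y":0,"z":0.4,"turn":0},{"x":0,"y":0,"z":0,"turn":0},{"x":-0.4,"y":0,"z":0,"turn":0},{"x":-0.4,"y":0,"z":0,"turn":0},{"x":0,"y":0,"z":0,"turn":0}]'
python3 -c "
from h import *
togo([.5487+.061*.125,.121+.061*.992,.004],82.8)"
```

```text
time: 3.15
tool_pos: [0.5638, 0.2074, 0.0164]
tool_rot: [-0.0, 0.75, 0.661, -0.0]
contact_force: [-0.0, 0.4, 0.2]
gripper_width: 0.094
grasp_force: 0.0
time: 3.65
tool_pos: [0.5632, 0.1988, 0.0128]
tool_rot: [0.0, 0.751, 0.66, 0.0]
contact_force: [-0.0, -0.5, -0.4]
gripper_width: 0.097
grasp_force: 0.0
t 3.65 tcp [0.5632 0.1988 0.0128] yaw 82.63 F [-0.01 -0.51 -0.44] w 0.097
tool cm [-1.8  -0.46  0.88] turn -0.0029
```

```bash
python3 -m crank '[{"x":0,"y":-0.2,"z":0.4,"turn":0},{"x":0,"y":-0.2,"z":0.4,"turn":0},{"x":0,"y":0,"z":0,"turn":0}]'; python3 -m crank '[{"x":-0.5,"y":0,"z":0,"turn":0},{"x":-0.5,"y":0,"z":0,"turn":0},{"x":-0.5,"y":0,"z":0,"turn":0},{"x":0,"y":0,"z":0,"turn":0}]'
python3 -c "
from h import *
togo([.5487+.061*.125,.121+.061*.992,.004],82.8)"
```

```text
time: 3.95
tool_pos: [0.5578, 0.1997, 0.0031]
tool_rot: [-0.001, 0.751, 0.66, -0.001]
contact_force: [0.0, -0.4, -0.5]
gripper_width: 0.098
grasp_force: 0.0
time: 4.35
tool_pos: [0.5571, 0.1842, 0.0044]
tool_rot: [0.0, 0.751, 0.66, -0.0]
contact_force: [-1.2, 0.3, 0.5]
gripper_width: 0.1
grasp_force: 0.0
t 4.35 tcp [0.5571 0.1842 0.0044] yaw 82.62 F [-1.17  0.32  0.48] w 0.1
tool cm [-0.28 -0.04  0.04] turn -0.0032
```

```bash
python3 -m crank '[{"x":-0.3,"y":0,"z":0,"turn":0},{"x":-0.2,"y":0,"z":0,"turn":0},{"x":-0.5,"y":-0.14,"z":0,"turn":-0.023},{"x":-0.5,"y":-0.14,"z":0,"turn":-0.023},{"x":-0.5,"y":-0.14,"z":0,"turn":-0.023}]'; python3 -m crank '[{"x":-0.5,"y":-0.14,"z":0,"turn":-0.023},{"x":-0.5,"y":-0.14,"z":0,"turn":-0.023},{"x":-0.5,"y":-0.14,"z":0,"turn":-0.023},{"x":0,"y":0,"z":0,"turn":0}]'
cat > m.py <<'E'
from h import *
foot=np.array([.5596,-.0051])
togo([0,0,0])
for n in("top","side"):
    p,d=manip.grab_frame(n); m=orange(p)
    k,l,s,c=cv2.connectedComponentsWithStats(m); B=None
    for i in range(1,k):
        if s[i,4]<60: continue
        vv,uu=np.nonzero((l==i)&(d>0)); 
        P=dpts(n,np.c_[uu,vv],d); P=P[(P[:,2]>-.01)&(P[:,2]<.03)]
        if len(P)<30: continue
        ce=P.mean(0)
        if abs(ce[0]-.55)<.05 and ce[1]<.16:
            r=cv2.minAreaRect(P[:,:2].astype(np.float32)); b=cv2.boxPoints(r)
            print(n,"n",len(P),np.round(r[0],4),np.round(r[1],4),round(r[2],1),"z",P[:,2].min().round(3),P[:,2].max().round(3)); print("  box",b.round(4).tolist())
    cv2.imwrite(f"pics/{n}_m.png",p[:,:,::-1])
E
python3 m.py
```

```text
time: 4.85
tool_pos: [0.5507, 0.1655, 0.0044]
tool_rot: [-0.0, 0.727, 0.686, 0.0]
contact_force: [0.0, 0.4, 0.0]
gripper_width: 0.098
grasp_force: 0.3
time: 5.25
tool_pos: [0.5458, 0.1503, 0.0043]
tool_rot: [0.0, 0.704, 0.71, -0.0]
contact_force: [0.4, -0.2, 0.1]
gripper_width: 0.097
grasp_force: 0.0
t 5.25 tcp [0.5458 0.1503 0.0043] yaw 90.54 F [ 0.36 -0.22  0.13] w 0.097
tool cm [-14.52 -54.72   0.43] turn None
top n 911 [0.546  0.0895] [0.0393 0.0983] 0.6 z 0.0 0.021
  box [[0.5257999897003174, 0.13850000500679016], [0.5267999768257141, 0.04019999876618385], [0.566100001335144, 0.04050000011920929], [0.5651000142097473, 0.1387999951839447]]
side n 64 [0.5267 0.1259] [0.0303 0.0082] 88.2 z 0.001 0.019
  box [[0.5220999717712402, 0.11089999973773956], [0.5303000211715698, 0.11069999635219574], [0.5311999917030334, 0.14090000092983246], [0.5230000019073486, 0.1412000060081482]]
```

```bash
python3 -m crank '[{"x":-0.5,"y":-0.14,"z":0,"turn":-0.024},{"x":-0.5,"y":-0.14,"z":0,"turn":-0.024},{"x":-0.5,"y":-0.15,"z":0,"turn":-0.024},{"x":-0.5,"y":-0.15,"z":0,"turn":-0.024},{"x":-0.5,"y":-0.15,"z":0,"turn":-0.024}]'; python3 -m crank '[{"x":-0.5,"y":-0.15,"z":0,"turn":-0.024},{"x":-0.5,"y":-0.15,"z":0,"turn":-0.024},{"x":0,"y":0,"z":0,"turn":0}]'
python3 m.py
```

```text
time: 5.85
tool_pos: [0.5402, 0.1255, 0.0044]
tool_rot: [-0.0, 0.659, 0.752, 0.0]
contact_force: [-0.2, 0.7, 0.2]
gripper_width: 0.097
grasp_force: 0.3
time: 6.15
tool_pos: [0.5386, 0.1148, 0.0043]
tool_rot: [0.0, 0.642, 0.767, 0.0]
contact_force: [-0.7, -0.1, 0.4]
gripper_width: 0.099
grasp_force: 0.0
t 6.15 tcp [0.5386 0.1148 0.0043] yaw 100.16 F [-0.69 -0.08  0.39] w 0.099
tool cm [ -1.8  -55.04   0.43] turn None
top n 766 [0.5493 0.0533] [0.0405 0.0857] 10.0 z 0.0 0.021
  box [[0.5218999981880188, 0.09189999848604202], [0.536899983882904, 0.007499999832361937], [0.57669997215271, 0.014600000344216824], [0.5618000030517578, 0.0989999994635582]]
```

```bash
python3 - <<'E'
import cv2
p=cv2.imread("pics/top_m.png");cv2.imwrite("pics/c3.png",cv2.resize(p[140:310,210:410],None,fx=4,fy=3.5,interpolation=2)[:595])
E
```

```text
(no output)
```

View pics/c3.png

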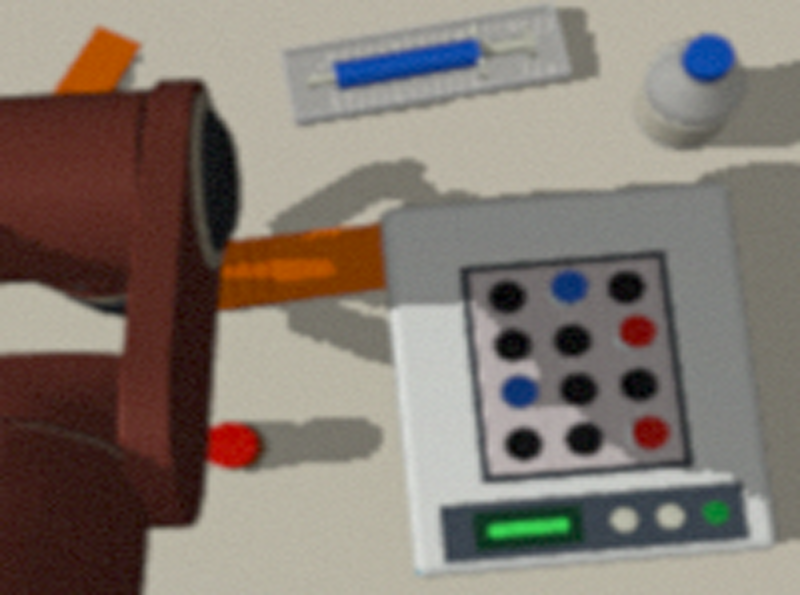

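The shim's thin edge has gone under the housing at crop (385,255), in line with the foot (midline passes x≈0.560 at the foot). The tray, bottle and vial have not moved. I push on straight, then slowly.

```bash
python3 -m crank '[{"x":-0.5,"y":0,"z":0,"turn":0},{"x":-0.5,"y":0,"z":0,"turn":0},{"x":-0.5,"y":0,"z":0,"turn":0},{"x":-0.5,"y":0,"z":0,"turn":0},{"x":-0.5,"y":0,"z":0,"turn":0}]'; python3 -m crank '[{"x":-0.2,"y":0,"z":0,"turn":0},{"x":-0.2,"y":0,"z":0,"turn":0},{"x":-0.1,"y":0,"z":0,"turn":0},{"x":-0.1,"y":0,"z":0,"turn":0},{"x":0,"y":0,"z":0,"turn":0}]'
```

```text
time: 6.75
tool_pos: [0.5431, 0.0899, 0.0043]
tool_rot: [0.0, 0.642, 0.767, 0.0]
contact_force: [0.6, 0.1, 0.0]
gripper_width: 0.1
grasp_force: 0.3
time: 7.25
tool_pos: [0.5441, 0.0844, 0.0043]
tool_rot: [0.0, 0.641, 0.767, -0.0]
contact_force: [0.2, -0.0, 0.2]
gripper_width: 0.104
grasp_force: 0.0
```

```bash
python3 -m crank '[{"x":-0.1,"y":0,"z":0,"turn":0},{"x":-0.1,"y":0,"z":0,"turn":0},{"x":-0.1,"y":0,"z":0,"turn":0},{"x":0,"y":0,"z":0,"turn":0}]';python3 -m crank '[{"x":-0.1,"y":0,"z":0,"turn":0},{"x":-0.1,"y":0,"z":0,"turn":0},{"x":0,"y":0,"z":0,"turn":0}]'
```

```text
time: 7.65
tool_pos: [0.5446, 0.0814, 0.0043]
tool_rot: [0.0, 0.642, 0.767, -0.0]
contact_force: [0.4, -0.0, -0.1]
gripper_width: 0.098
grasp_force: 0.1
time: 7.95
tool_pos: [0.545, 0.0794, 0.0043]
tool_rot: [0.0, 0.642, 0.767, -0.0]
contact_force: [-0.1, 0.6, -0.2]
gripper_width: 0.099
grasp_force: 0.1
```

```bash
python3 -m crank '[{"x":-0.1,"y":0,"z":0,"turn":0},{"x":-0.1,"y":0,"z":0,"turn":0},{"x":0,"y":0,"z":0,"turn":0}]';python3 -m crank '[{"x":-0.1,"y":0,"z":0,"turn":0},{"x":0,"y":0,"z":0,"turn":0}]';python3 -m crank '[{"x":-0.1,"y":0,"z":0,"turn":0},{"x":0,"y":0,"z":0,"turn":0}]'
```

```text
time: 8.25
tool_pos: [0.5452, 0.078, 0.0043]
tool_rot: [-0.0, 0.642, 0.767, 0.0]
contact_force: [-0.2, 3.4, 0.2]
gripper_width: 0.098
grasp_force: 1.6
time: 8.45
tool_pos: [0.5453, 0.0773, 0.0043]
tool_rot: [-0.001, 0.642, 0.767, 0.0]
contact_force: [-0.9, 4.6, -0.0]
gripper_width: 0.101
grasp_force: 2.6
time: 8.65
tool_pos: [0.5454, 0.0769, 0.0043]
tool_rot: [-0.001, 0.642, 0.767, 0.001]
contact_force: [-0.6, 6.4, 1.0]
gripper_width: 0.104
grasp_force: 3.7
```

```bash
python3 -m crank '[{"x":-0.1,"y":0,"z":0,"turn":0},{"x":0,"y":0,"z":0,"turn":0}]';python3 -m crank '[{"x":-0.1,"y":0,"z":0,"turn":0},{"x":0,"y":0,"z":0,"turn":0},{"x":0,"y":0,"z":0,"turn":0},{"x":0,"y":0,"z":0,"turn":0},{"x":0,"y":0,"z":0,"turn":0}]'
```

```text
time: 8.85
tool_pos: [0.5454, 0.0764, 0.0043]
tool_rot: [-0.001, 0.642, 0.767, 0.001]
contact_force: [-1.0, 9.1, 1.2]
gripper_width: 0.103
grasp_force: 4.6
time: 9.35
tool_pos: [0.5457, 0.0755, 0.0043]
tool_rot: [-0.001, 0.642, 0.767, 0.001]
contact_force: [-0.5, 8.8, 1.2]
gripper_width: 0.105
grasp_force: 4.6
```

Snug at about 9 N, held for over 0.5 s. I back off, rise and look.

```bash
python3 -m crank '[{"x":0.3,"y":0,"z":0,"turn":0},{"x":0.6,"y":0,"z":0,"turn":0},{"x":1,"y":0,"z":0,"turn":0},{"x":1,"y":0,"z":0,"turn":0},{"x":0,"y":0,"z":-2,"turn":0}]' >/dev/null;python3 -m crank '[{"x":0,"y":0,"z":-4,"turn":0},{"x":0,"y":0,"z":-4,"turn":0},{"x":0,"y":0,"z":-4,"turn":0},{"x":0,"y":0,"z":-2,"turn":0},{"x":0,"y":0,"z":0,"turn":0}]' 0
cat > w.py <<'E'
from h import *
p,d=manip.grab_frame("top")
vv,uu=np.mgrid[180:315,295:415]; uv=np.c_[uu.ravel(),vv.ravel()]
P=dpts("top",uv,d); ok=(P[:,2]>.080)&(P[:,2]<.098)
mm=np.zeros(p.shape[:2],np.uint8);mm[uv[ok,1],uv[ok,0]]=1
cs=max(cv2.findContours(mm,0,2)[0],key=cv2.contourArea)[:,0,:]
r=cv2.minAreaRect(plane("top",cs,.088)[:,:2].astype(np.float32));print("warmer",r)
a=np.radians(r[2]); a=a if a<.8 else a-np.pi/2
X=np.array([np.cos(a),np.sin(a)]);Y=np.array([-X[1],X[0]]);c=np.array(r[0]);f=c+.086*X+.071*Y
print("foot",f.round(4)); out=c+.089*X+.074*Y
togo([*out,.10])
p2,_=manip.grab_frame("side")
cv2.imwrite("pics/c4.png",np.hstack([cv2.resize(p[140:310,210:410,::-1],(400,340)),cv2.resize(p2[160:330,200:400,::-1],(400,340))]))
E
python3 w.py
```

```text
time: 10.35
tool_pos: [0.5434, 0.1029, 0.1691]
tool_rot: [0.003, 0.641, 0.767, 0.003]
contact_force: [0.7, -0.5, -0.3]
gripper_width: -0.001
grasp_force: 0.0
warmer ((0.4823915362358093, -0.0862516388297081), (0.19649440050125122, 0.1667100489139557), 6.215287208557129)
foot [ 0.5602 -0.0064]
t 10.4 tcp [0.5419 0.1027 0.1662] yaw 100.22 F [-0.37  0.6  -0.88] w -0.0
tool cm [-10.78   0.16   6.63] turn None
```

View pics/c4.png

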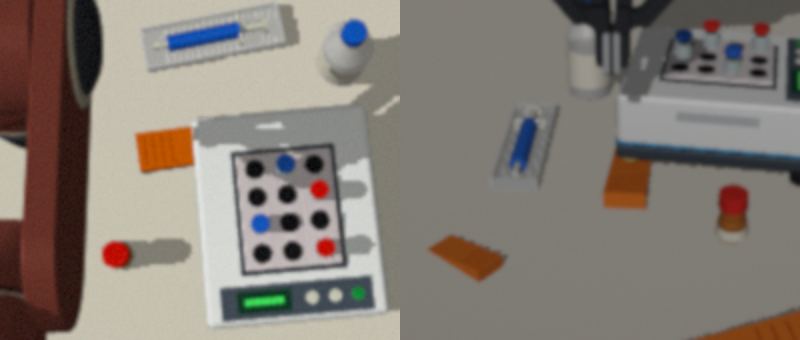

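The shim sits under the foot (right pane (628,170)), and the warmer has shifted by 1 mm or less. The bystanders are untouched. Now the press.

```bash
python3 -m crank '[{"x":-2.7,"y":0.1,"z":0,"turn":0},{"x":-2.7,"y":0.1,"z":0,"turn":0},{"x":-2.7,"y":0,"z":0,"turn":0},{"x":-2.7,"y":0,"z":0,"turn":0},{"x":0,"y":0,"z":0,"turn":0}]' >/dev/null; python3 -m crank '[{"x":0,"y":0,"z":2,"turn":0},{"x":0,"y":0,"z":2,"turn":0},{"x":0,"y":0,"z":1.5,"turn":0},{"x":0,"y":0,"z":1,"turn":0},{"x":0,"y":0,"z":0,"turn":0}]'
python3 -c "
from h import *
togo([.563,-.003,.088])"
```

```text
time: 11.45
tool_pos: [0.5602, -0.0031, 0.0966]
tool_rot: [-0.002, 0.641, 0.767, -0.001]
contact_force: [-0.5, 0.6, 0.4]
gripper_width: 0.001
grasp_force: 0.0
t 11.45 tcp [ 0.5602 -0.0031  0.0966] yaw 100.23 F [-0.49  0.57  0.39] w 0.001
tool cm [-0.04  0.28  0.86] turn None
```

```bash
python3 -m crank '[{"x":0,"y":0,"z":0.3,"turn":0},{"x":0,"y":0,"z":0.3,"turn":0},{"x":0,"y":0,"z":0.1,"turn":0},{"x":0,"y":0,"z":0,"turn":0}]'; python3 -m crank '[{"x":0,"y":0,"z":0.1,"turn":0},{"x":0,"y":0,"z":0,"turn":0}]';python3 -m crank '[{"x":0,"y":0,"z":0.1,"turn":0},{"x":0,"y":0,"z":0,"turn":0}]'
```

```text
time: 11.85
tool_pos: [0.5622, -0.0038, 0.0927]
tool_rot: [0.0, 0.641, 0.767, 0.0]
contact_force: [0.6, -0.7, 0.1]
gripper_width: -0.002
grasp_force: 0.0
time: 12.05
tool_pos: [0.562, -0.0038, 0.0915]
tool_rot: [0.0, 0.641, 0.767, 0.0]
contact_force: [-0.3, -0.4, -0.1]
gripper_width: 0.001
grasp_force: 0.0
time: 12.25
tool_pos: [0.5619, -0.0037, 0.0902]
tool_rot: [-0.0, 0.641, 0.767, -0.0]
contact_force: [0.7, 0.1, 0.9]
gripper_width: 0.003
grasp_force: 0.0
```

```bash
python3 -m crank '[{"x":0,"y":0,"z":0.1,"turn":0},{"x":0,"y":0,"z":0,"turn":0}]'; python3 -m crank '[{"x":0,"y":0,"z":0.1,"turn":0},{"x":0,"y":0,"z":0,"turn":0}]';python3 -m crank '[{"x":0,"y":0,"z":0.1,"turn":0},{"x":0,"y":0,"z":0,"turn":0}]'
```

```text
time: 12.45
tool_pos: [0.5618, -0.0037, 0.0891]
tool_rot: [-0.0, 0.641, 0.767, -0.0]
contact_force: [-0.2, 0.9, 0.4]
gripper_width: -0.001
grasp_force: 0.0
time: 12.65
tool_pos: [0.5619, -0.0037, 0.0882]
tool_rot: [-0.0, 0.641, 0.767, -0.0]
contact_force: [-0.7, 0.5, 0.2]
gripper_width: 0.001
grasp_force: 0.0
time: 12.85
tool_pos: [0.562, -0.0037, 0.088]
tool_rot: [-0.0, 0.641, 0.767, -0.0]
contact_force: [-2.4, 0.3, 5.2]
gripper_width: -0.0
grasp_force: 2.4
```

```bash
python3 -m crank '[{"x":0,"y":0,"z":0.1,"turn":0},{"x":0,"y":0,"z":0,"turn":0}]'; python3 -m crank '[{"x":0,"y":0,"z":0.05,"turn":0},{"x":0,"y":0,"z":0,"turn":0},{"x":0,"y":0,"z":0,"turn":0},{"x":0,"y":0,"z":0,"turn":0},{"x":0,"y":0,"z":0,"turn":0}]'
```

```text
time: 13.05
tool_pos: [0.5621, -0.0037, 0.088]
tool_rot: [-0.0, 0.641, 0.767, -0.0]
contact_force: [-6.1, 1.6, 10.4]
gripper_width: 0.003
grasp_force: 4.9
time: 13.55
tool_pos: [0.5621, -0.0037, 0.0879]
tool_rot: [-0.0, 0.641, 0.767, -0.0]
contact_force: [-5.5, 0.9, 11.6]
gripper_width: 0.004
grasp_force: 5.9
```

Pressed at 11.6 N for 0.5 s and the height held at 88 mm, so the corner does not rock. I lift off and verify.

```bash
python3 -m crank '[{"x":0,"y":0,"z":-0.3,"turn":0},{"x":0,"y":0,"z":-1,"turn":0},{"x":0,"y":0,"z":-3,"turn":0},{"x":0,"y":0,"z":-3,"turn":0},{"x":0,"y":0,"z":-3,"turn":0}]' >/dev/null; python3 -m crank '[{"x":3,"y":0,"z":-1,"turn":0},{"x":4,"y":0,"z":0,"turn":0},{"x":4,"y":0,"z":0,"turn":0},{"x":0,"y":0,"z":0,"turn":0},{"x":0,"y":0,"z":0,"turn":0}]'; sed -i 's/c4.png/c5.png/' w.py; python3 w.py; python3 m.py
```

```text
time: 14.55
tool_pos: [0.5424, 0.105, 0.199]
tool_rot: [0.0, 0.641, 0.768, -0.0]
contact_force: [-1.0, -0.2, -0.6]
gripper_width: -0.002
grasp_force: 0.0
warmer ((0.4823915362358093, -0.0862516388297081), (0.19649440050125122, 0.1667100489139557), 6.215287208557129)
foot [ 0.5602 -0.0064]
t 14.6 tcp [0.5426 0.1043 0.1989] yaw 100.22 F [-0.1  -0.51 -0.39] w 0.0
tool cm [-10.92   0.09   9.9 ] turn None
t 14.65 tcp [0.5427 0.1038 0.1988] yaw 100.16 F [ 0.5   0.4  -0.44] w 0.004
tool cm [ -0.63 -55.25  19.88] turn None
top n 520 [0.5519 0.0381] [0.0395 0.0591] 10.9 z -0.002 0.022
  box [[0.5268999934196472, 0.06340000033378601], [0.538100004196167, 0.0052999998442828655], [0.5767999887466431, 0.012799999676644802], [0.5656999945640564, 0.07079999893903732]]
side n 504 [0.5526 0.0232] [0.0397 0.0913] 11.0 z 0.001 0.018
  box [[0.524399995803833, 0.06419999897480011], [0.5418000221252441, -0.02539999969303608], [0.5807999968528748, -0.017799999564886093], [0.5633999705314636, 0.07180000096559525]]
```

View pics/c5.png

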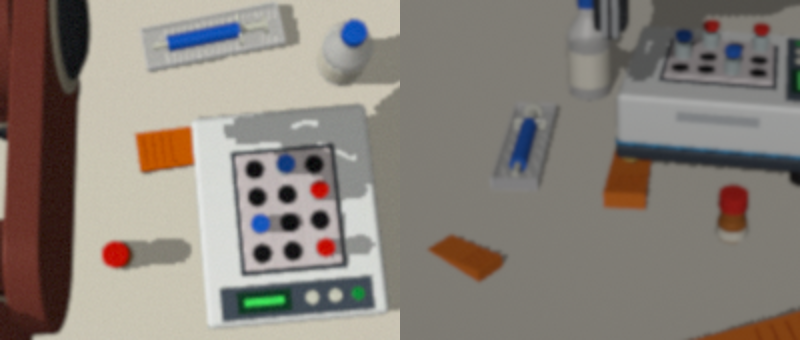

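The shim is still seated, with the foot about 24 mm ahead of its middle. The warmer and the bystanders are where they were.

```bash
python3 -c "
from plant import manip
print(manip.job_done())"
```

```text
the job is handed in; nothing more can be done
None
```

The orange shim is wedged snugly under the bare foot, the corner held level under an 11.6 N press, the bystanders look undisturbed in the last picture, and the job is handed in (no verdict was returned).

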